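Load-check a valve return spring

ROBOT

A 6-joint arm with a two-finger parallel gripper is mounted at the origin on a cart in front of the work surface, level with it; the furniture and walls round the work are solid. World frame = base frame: x ahead of the robot, y to its left, z up, the work surface at z = 0. Lengths are in m, angles in rad, forces in N, time in s.
With the tool pointing down it reaches from about 0.35 to 0.925 m from the base axis. Payload 6.4 kg.
Tool frame: the origin (TCP) lies midway between the tips of the shut fingers; the grasp point (between the pads) lies 19 mm behind it (arm.hold_point_z is the distance from the TCP to the grasp point, in m); y points along the fingers, z is the direction in which the jaws open and shut, and the axes are right-handed (so a half turn about y gives the same grasp; the last joint's range is limited). The gripper opens to 85 mm and grips with 20 to 120 N. Pads are 22 mm wide; open, the fingers measure 114 mm over their backs; the gripper's body (76 mm by 85 mm) begins 54 mm behind the grasp point. The pads swing forward as they close: fully open they stand 13 mm farther back than shut.
Start: joints at [1.002, 0.245, 1.558, -0, 1.339, -0.174], TCP at [0.25, 0.6, 0.231] pointing down, gripper open.
Joint ranges: [-3.13, 3.13], [-1.02, 2.26], [0.13, 2.54], [-0.95, 4.09], [0.21, 2.88], [-2.74, 2.74]. Speed limits (rad/s): [2.57, 2.57, 3.14, 3.14, 3.14, 3.14].

INTERFACE

Orientations are given as a unit quaternion [w, x, y, z].
In Python, from rig import sense, eyes, workorder, arm gives the robot as it stands. The module is installed in compiled form; this text tells all that it offers.
- The arm moves only by the tool servo_tool, never from a script. Its argument "series" is one flat list of numbers, 7 for each row, row after row: the turn, a rotation vector about the tool's x, y, z in degrees, then the shift along the tool's x, y, z in cm, then the gripper's target within -1 to 1 (shut at 1, half-way at 0, fully open at -1). In form: [wx, wy, wz, x, y, z, jaw, wx, wy, wz, x, y, z, jaw, ...]. A call has 1 to 20 rows; each row is the pose to reach, as a shift and turn from the pose commanded when the call began, along the tool's axes at that moment; what a row does not reach only later rows make up. A row lasts 1/12 s, in which the tool goes at most 41.7 mm and 7.16 degrees, less where a joint would pass 70% of its speed; a pose out of reach is approached as far as the arm can. A call with a gripper value outside its range is refused whole. The fingers move at their own pace and stop on an object; the grip force is fixed at half the most. Time passes only in rows, so rows that repeat a pose let the fingers close. It gives the time, the measured TCP pose, the force and the opening at its end, in the units of the state.
- sense(): the state, without advancing time (a new reading comes with each control period).
- eyes.snapshot(name): name is "scene" or "top"; returns the picture (384x512x3 uint8, blue, green, red); there is no depth.
- eyes.camera_model(name): a dict with "fx", "fy", "cx", "cy" (pixels), "k1" (the pictures are not rectified: a ray, as slopes to the right and down, at radius r is drawn at 1 + k1 r^2 times it, then the intrinsics apply), "xyz" and "rotation" of the camera in the world. Camera axes: x right, y up, looking along -z (the intrinsics and any distortion apply to the point x, -y, -z); pixel columns grow to the right and rows downward; lengths in m; the calibration is good to about 2 mm. A picture is of the moment at which its call begins. camera_model takes no time and is no camera call.
- workorder.sign_off(): hands the job in, once; it reports no verdict.
Trained networks look in the newest picture that a camera, given by its name, has taken for a name from the list of things; names that differ only in an ending like _2 or _b are one class to them, and where a whole thing is asked for, a point or a joint stands for the part that bears it (a point fixed in the world has none). Each returns a list of dicts, best first, with "confidence" (0 to 1); they miss things now and then, are a little off and sometimes report something else, mostly with a low value. They report only what shows in the picture. A call takes as long as a camera call. They do not tell look-alikes from the thing itself.
- eyes.find_in(camera, query): "rect" ([left, top, right, bottom] in pixels, round what is visible of it).
- eyes.regions_of(camera, query): "region" (384x512 bool, what is visible of it) and "rect" ([left, top, right, bottom] in pixels, round what is visible of it).
The state is a dict: "time": time; "qpos": joint angles; "qd": joint speeds; "joint_torque": joint torques, N m; "tool_pos": TCP position; "eef_rot": TCP orientation; "force": force on the tool from outside, world axes, zero at the start; "torque": the same for the moment, N m; "opening": opening from 0.0 (shut) to 1.0 (fully open).
Only numpy, scipy, OpenCV 4.12 (cv2) and the standard library are available. Lean on these libraries where they do the work, as an engineer would, in place of code of your own. Each camera call takes 0.05 s, during which the arm holds its last target. There are 200 camera calls.

TASK

Check the valve return spring that stands in the spring tester: press its cap straight down with a load of 15 N, hold that load steady for a full second, never going above 20 N, then let go, which leaves the drag pointer at the loaded height. If the pointer stands above the reference mark the spring is good: lift it out and set it down upright inside the cork ring; if the pointer stands below the mark it is weak: set it down upright in the square dish. Do not touch the pointer yourself, and leave the other things alone.

Things in the scene. Friction and masses are not known exactly. Their poses are not given: they have to be found in the camera images.
- tester: spring tester, fixed: grey base plate 135x112x14 mm with an upright aluminium scale column (104 mm wide, 16 thick, top at 106 mm) along its far edge. Origin on the worktop under the axis of the nest; x points to the column (near face at x = 53 mm), z up; the plate's top is at z = 14 mm. The nest is a round steel collar on the plate, 33 mm inside, 6 tall. The plate carries the load on the spring.
- spring: spring cartridge, loose, about 0.1 kg, upright in the nest at the start: steel barrel 30 mm across and 40 tall, above it about 22 mm of bare coil, on top the round cap. Origin at the centre of the barrel's underside, z up along its axis. It lifts straight out of the nest, held by its cap or its barrel.
- cap: the spring's grey knurled cap: disc 46 mm across, 12 tall, with a boss 20 mm across and 3 tall on top to press on. Origin at the centre of the disc's underside (pressing face 15 mm above it), 62 mm above the spring's origin. Pressed, it sinks straight down, 18 mm at most, and comes back: first 0 to 9 mm of light free play (under 3 N, differs each time), then 2 to 3 N per mm.
- pointer_tip (a point): tip of the dark drag pointer on the column's face: a thin level bar 3 mm tall, this point at half its height, 33 mm right of the column's middle. It starts about 73 mm above the worktop and can go 18 mm down. A tongue of it reaches under the cap's rim from behind, so the sinking cap takes it down; it stays there (friction 0.6 N) when the cap rises, keeping the loaded height.
- mark_edge (a point): inner end of the reference mark: a small steel clip with a level blade 3 mm tall at the right of the scale column, just beyond the pointer's tip, fixed at another height each time. This point is at half the blade's height: compare its z with that of pointer_tip.
- pointer: the drag pointer as a whole (carriage, tongue and bar). Origin on the axis of the nest, at the bar's half height.
- ring: round cork flask ring, fixed, 88 mm outside, hole about 42 mm across and open to the worktop, 30 mm tall: place for good springs. Origin on the worktop at its centre.
- dish: square shallow aluminium dish, fixed, 104x104x22 mm, walls and floor 4 mm: place for weak springs. Origin on the worktop under its centre. Ring and dish may change sides.
- vial_a: bystander, loose: small clear vial with a white screw cap, 24 mm wide, 43 tall
- vial_b: bystander, loose: small vial with a black cap, 18 mm wide, 34 tall
- septum: bystander, loose: white stopper, 30 mm wide, 30 tall
- stopper: bystander, loose: clear frosted stopper, 29 mm wide, 43 tall, behind the tester
- vial_c: bystander, loose: tall clear vial with a white cap, 26 mm wide, 58 tall
There are look-alikes about, which are no part of the job. What is shaped like the spring but green or purple is not meant.

How it is judged:
By the outcome, as a careful person would: the job done as asked, in the order asked, and still so for the second after the job is handed in, with the robot touching nothing.
It also fails if it takes over 51 s, if anything falls off the work surface, if the arm or the gripper's body presses on something with over 40 N, if the wrist force passes 120 N, or if a joint passes its speed limit or range.

## Working session

There is one attempt and no reset: what is moved stays moved. The work goes in short steps, Python scripts to look and compute and a tool call to move; the robot and the scene stay as the last step left them, time stands still between calls to the robot, and variables do not carry over. Pictures are saved under pics/ and viewed, about 8 in all and at most 12, crops included, and the job is handed in when it is done.

Besides the shell and the picture viewer there is one more tool, called after "Call:" in YAML: its name, and indented under it one key for each argument. servo_tool: Moves the arm, as the interface text tells. Its arguments: {"type":"object","properties":{"series":{"type":"array"}},"required":["series"]}

```bash
mkdir -p pics; cat > h.py <<'E'
import numpy as np, cv2
from rig import sense, eyes, workorder, arm
from scipy.spatial.transform import Rotation as R
def cam(n):
    c=eyes.camera_model(n); r=np.array(c["rotation"],float)
    r=r if r.shape==(3,3) else R.from_quat(np.roll(r.ravel(),-1)).as_matrix()
    return c,r,np.array(c["xyz"])
def ray(n,u,v):
    c,r,o=cam(n); d=np.array([(u-c["cx"])/c["fx"],(v-c["cy"])/c["fy"]]); p=d.copy()
    for _ in range(20): p=d/(1+c["k1"]*(p@p))
    w=r@np.array([p[0],-p[1],-1]); return o,w/np.linalg.norm(w)
def proj(n,P):
    c,r,o=cam(n); q=r.T@(np.array(P)-o); s=np.array([q[0],-q[1]])/-q[2]; s=s*(1+c["k1"]*(s@s))
    return np.array([s[0]*c["fx"]+c["cx"],s[1]*c["fy"]+c["cy"]])
def atz(n,u,v,z):
    o,w=ray(n,u,v); return o+w*(z-o[2])/w[2]
def tri(u1,u2,n1="scene",n2="top"):
    (a,p),(b,q)=ray(n1,*u1),ray(n2,*u2)
    s=np.linalg.lstsq(np.c_[p,-q],b-a,rcond=None)[0]
    A,B=a+s[0]*p,b+s[1]*q; return (A+B)/2,np.linalg.norm(A-B)
E
python3 - <<'E'
from h import *
np.set_printoptions(precision=4,suppress=True)
s=sense(); print(s["time"],s["tool_pos"],s["eef_rot"],s["force"],arm.hold_point_z)
ims=[]
for n in("scene","top"):
    im=eyes.snapshot(n); cv2.imwrite(f"pics/{n}0.png",cv2.resize(im,(800,600),interpolation=cv2.INTER_CUBIC)); cv2.imwrite(f"{n}raw0.png",im)
    c=eyes.camera_model(n); print(n,c)
    for q in("tester","spring","cap","pointer_tip","mark_edge","pointer","ring","dish"):
        print(q,[(round(d["confidence"],2),np.round(d["rect"],1).tolist()) for d in eyes.find_in(n,q)[:4]])
E
```

```text
0.0 [0.2497 0.5995 0.2302] [-0.6927  0.694  -0.1389  0.1384] [ 0.56   -0.044   0.6769] 0.0187
scene {'fx': 364.0140466429283, 'fy': 364.0140466429283, 'cx': 251.99322401543967, 'cy': 190.00719726725234, 'k1': -0.07865527102666481, 'xyz': array([ 0.095 , -0.5805,  0.4505]), 'rotation': array([ 0.802 ,  0.4896, -0.1792, -0.2916])}
tester [(0.88, [248.2, 164.3, 307.9, 228.4])]
spring [(0.94, [227.8, 205.8, 250.9, 246.5]), (0.87, [261.5, 181.4, 279.4, 212.3]), (0.87, [211.0, 175.4, 229.9, 204.8])]
cap [(0.9, [226.7, 207.1, 251.3, 228.8]), (0.71, [280.3, 183.3, 292.7, 186.1]), (0.54, [258.7, 178.0, 278.8, 200.2]), (0.51, [211.7, 175.2, 230.6, 191.5])]
pointer_tip []
mark_edge []
pointer []
ring [(0.96, [147.6, 171.3, 181.0, 193.2])]
dish [(0.68, [252.9, 248.0, 330.9, 305.6])]
top {'fx': 369.5047932108177, 'fy': 369.5047932108177, 'cx': 255.74085237741025, 'cy': 187.43518771541312, 'k1': -0.05449238318180694, 'xyz': array([ 0.5192, -0.0068,  0.9773]), 'rotation': array([-0.6969, -0.0239,  0.0178,  0.7166])}
tester [(0.94, [247.3, 141.6, 296.6, 200.2])]
spring [(0.76, [266.2, 163.6, 282.9, 186.9]), (0.63, [281.3, 209.9, 296.0, 228.9]), (0.61, [212.5, 181.4, 229.0, 204.8])]
cap [(0.85, [278.6, 213.3, 299.5, 232.5]), (0.64, [263.2, 164.3, 282.2, 188.7]), (0.62, [324.5, 198.0, 368.7, 241.0]), (0.49, [213.9, 187.9, 232.7, 207.1])]
pointer_tip [(0.38, [266.4, 156.6, 274.6, 165.5])]
mark_edge []
pointer [(0.61, [266.3, 164.2, 283.1, 184.4]), (0.41, [269.2, 156.5, 275.5, 163.9])]
ring [(0.62, [137.4, 207.7, 179.2, 240.6]), (0.15, [263.9, 168.5, 282.8, 185.5])]
dish [(0.84, [322.2, 198.5, 367.3, 239.9])]
```

```bash
python3 - <<'E'
import cv2,numpy as np
a=cv2.imread("sceneraw0.png")[150:320,130:350]; b=cv2.imread("topraw0.png")[120:260,120:390]
a=cv2.resize(a,None,fx=3.5,fy=3.5,interpolation=cv2.INTER_CUBIC); b=cv2.resize(b,None,fx=2.9,fy=2.9,interpolation=cv2.INTER_CUBIC)
cv2.imwrite("pics/a1.png",a); cv2.imwrite("pics/b1.png",b)
E
```

```text
(no output)
```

View pics/a1.png

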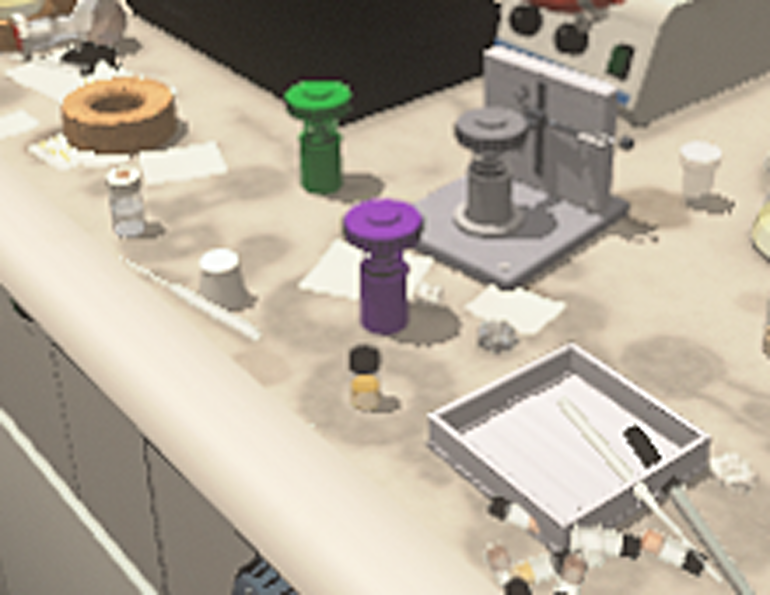

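View pics/b1.png

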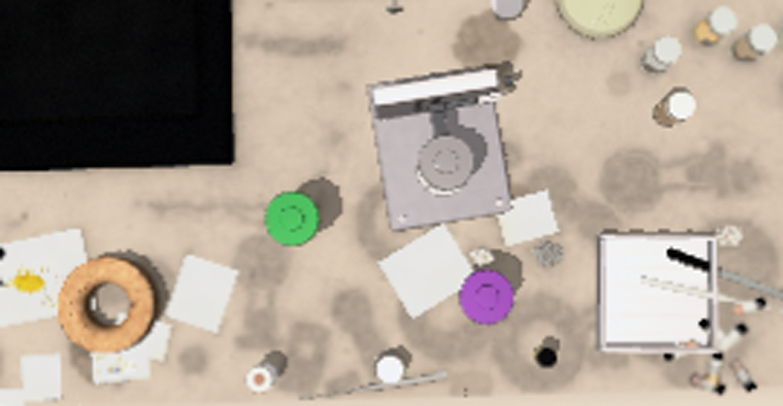

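The grey spring in the tester is at scene px (270,186) and top px (273,176). The green one (scene 221,185; top 221,195) and the purple one (scene 240,225; top 288,222) are look-alikes. The ring is on the left (top 157,225) and the dish on the right (top 346,220).

```bash
python3 - <<'E'
from h import *
np.set_printoptions(precision=4,suppress=True)
def best(n,q,u,v):
    for d in eyes.regions_of(n,q):
        l,t,r,b=d["rect"]
        if l-3<u<r+3 and t-3<v<b+3: return d
for n,(u,v) in dict(scene=(270,186),top=(273,176)).items():
    eyes.snapshot(n)
    for q in("cap","spring","pointer","pointer_tip","mark_edge"):
        d=best(n,q,u,v) if q in("cap","spring") else (eyes.regions_of(n,q) or [None])[0]
        if d is None: print(n,q,None); continue
        ys,xs=np.nonzero(d["region"]); print(n,q,d["confidence"],np.round(d["rect"],1),xs.mean(),ys.mean(),len(xs), atz(n,xs.mean(),ys.mean(),.088))
for q,z,uv in(("ring",.03,(157,225)),("dish",.022,(346,220))):
    d=best("top",q,*uv)
    if d:
        ys,xs=np.nonzero(d["region"]); P=np.array([atz("top",x,y,z)[:2] for x,y in zip(xs,ys)],np.float32)
        print(q,cv2.minAreaRect(P),P.mean(0))
# ring by hand, hole
f=lambda x,y,z:atz("top",120+x/2.9,120+y/2.9,z)
print("ring hand",f(106,306,.03),"cap hand",f(445,162,.088),"boss",f(446,162,.091))
print("col far edge front line",f(373,106,.106),f(498,90,.106))
print("col back",f(367,86,.106),f(497,66,.106))
print("plate",f(393,230,.014),f(512,210,.014))
print("dish",[f(x,y,.022)[:2] for x,y in((599,233),(717,233),(715,352),(600,350))])
a=cv2.imread("sceneraw0.png")[150:235,235:320]; b=cv2.imread("topraw0.png")[135:205,240:310]
k=cv2.INTER_CUBIC
cv2.imwrite("pics/c2.png",np.hstack([cv2.resize(a,(400,400),interpolation=k),cv2.resize(b,(400,400),interpolation=k)]))
E
```

```text
scene cap 0.53 [257.3 181.8 277.8 198.9] 269.2014388489209 188.82374100719426 278 [ 0.5828 -0.0595  0.088 ]
scene spring 0.57 [260.7 181.1 278.7 212.2] 269.16839916839916 195.64656964656965 481 [ 0.5612 -0.083   0.088 ]
scene pointer 0.36 [279.4 182.8 288.  185.4] 282.53333333333336 184.1 30 [ 0.6218 -0.0614  0.088 ]
scene pointer_tip 0.47 [279.3 183.2 286.7 189. ] 282.53333333333336 184.1 30 [ 0.6218 -0.0614  0.088 ]
scene mark_edge 0.51 [296.5 193.2 305.7 190.5] 301.2142857142857 191.0 14 [ 0.6293 -0.1118  0.088 ]
top cap 0.69 [261.5 166.6 284.4 186.5] 273.2629757785467 175.5847750865052 289 [ 0.5992 -0.043   0.088 ]
top spring 0.73 [265.3 166.3 281.1 186.1] 272.5724907063197 175.99256505576207 269 [ 0.5983 -0.0413  0.088 ]
top pointer 0.39 [267.  154.6 279.4 165.9] 271.26153846153846 159.6769230769231 65 [ 0.638  -0.0393  0.088 ]
top pointer_tip None
top mark_edge None
ring ((0.48566025495529175, 0.2557772099971771), (0.09096775203943253, 0.08207257091999054), 88.71467590332031) [0.4852 0.2566]
dish ((0.4824971556663513, -0.2311440259218216), (0.11144479364156723, 0.10303792357444763), 88.2406234741211) [ 0.481  -0.2296]
ring hand [0.4843 0.2582 0.03  ] cap hand [ 0.5985 -0.0434  0.088 ] boss [ 0.5982 -0.0441  0.091 ]
col far edge front line [0.6446 0.0148 0.106 ] [ 0.6549 -0.0879  0.106 ]
col back [0.6613 0.0193 0.106 ] [ 0.6748 -0.0878  0.106 ]
plate [0.5451 0.0021 0.014 ] [ 0.5601 -0.1054  0.014 ]
dish [array([ 0.5371, -0.1815]), array([ 0.534 , -0.2872]), array([ 0.4284, -0.2809]), array([ 0.4334, -0.1785])]
```

View pics/c2.png

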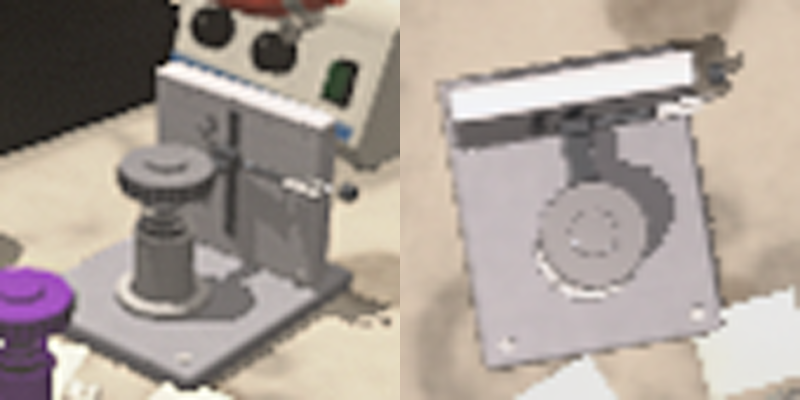

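```bash
cat >> h.py <<'E'
np.set_printoptions(precision=4,suppress=True)
def Rm(s): return R.from_quat(np.roll(s["eef_rot"],-1)).as_matrix()
def move(target,jawyaw,jaw=None):
    "target TCP xyz, jaw axis yaw in deg (mod 180), tool down; prints rotvec deg + shift cm in the tool axes"
    s=sense(); A=Rm(s); out=[]
    for k in(0,180):
        z=np.array([np.cos(np.radians(jawyaw+k)),np.sin(np.radians(jawyaw+k)),0]); y=np.array([0,0,-1.]); x=np.cross(y,z)
        out.append(np.degrees(R.from_matrix(A.T@np.c_[x,y,z]).as_rotvec()))
    t=A.T@(np.array(target)-s["tool_pos"])*100
    print("rot",out,"shift",t)
E
python3 - <<'E'
from h import *
s=sense(); print(Rm(s),s["qpos"],s["time"])
for n in("scene","top"): print(n,[proj(n,p) for p in((.5982,-.0435,.091),(.5982,-.0435,.088))])
a=np.radians(7); ex=np.array([np.cos(a),np.sin(a)]);ey=np.array([-ex[1],ex[0]])
c=np.array([.5982,-.0435])
for h in(.073,.09): print("ptr tip pred",proj("scene",[*(c+.051*ex-.033*ey),h]))
move((.598,-.0435,.13),97)
E
```

```text
[[ 0.9231  0.      0.3847]
 [-0.3847  0.      0.9231]
 [ 0.     -1.      0.    ]] [ 1.0019  0.2451  1.5578 -0.      1.3387 -0.1741] 1.6
scene [array([269.4926, 183.1734]), array([269.461 , 184.3706])]
top [array([273.5333, 175.8828]), array([273.4853, 175.9945])]
ptr tip pred [294.5358 187.4067]
ptr tip pred [294.9438 180.7688]
rot [array([ -0.0003, -29.6232,   0.0016]), array([ -0.0021, 150.3768,  -0.0004])] shift [ 56.8733  10.1317 -46.0147]
```

Call:
servo_tool:
  series: [0, -29.6, 0, 56.9, 8, -46, 1, 0, -29.6, 0, 56.9, 8, -46, 1, 0, -29.6, 0, 56.9, 8, -46, 1, 0, -29.6, 0, 56.9, 8, -46, 1, 0, -29.6, 0, 56.9, 8, -46, 1, 0, -29.6, 0, 56.9, 8, -46, 1, 0, -29.6, 0, 56.9, 8, -46, 1, 0, -29.6, 0, 56.9, 8, -46, 1, 0, -29.6, 0, 56.9, 8, -46, 1, 0, -29.6, 0, 56.9, 8, -46, 1, 0, -29.6, 0, 56.9, 8, -46, 1, 0, -29.6, 0, 56.9, 8, -46, 1, 0, -29.6, 0, 56.9, 8, -46, 1, 0, -29.6, 0, 56.9, 8, -46, 1, 0, -29.6, 0, 56.9, 8, -46, 1, 0, -29.6, 0, 56.9, 8, -46, 1, 0, -29.6, 0, 56.9, 8, -46, 1, 0, -29.6, 0, 56.9, 8, -46, 1, 0, -29.6, 0, 56.9, 8, -46, 1, 0, -29.6, 0, 56.9, 8, -46, 1]

```text
time: 3.27
tool_pos: [0.5987, -0.045, 0.151]
eef_rot: [0.706, -0.706, -0.042, 0.042]
force: [0.4, 1.1, 0.5]
opening: -0.0
```

```bash
python3 - <<'E'
from h import *
for _ in range(6):
    b=eyes.snapshot("top"); s=sense(); print(s["force"],s["tool_pos"])
a=eyes.snapshot("scene")
move((.598,-.0435,.093),97)
cv2.imwrite("pics/d3.png",np.hstack([cv2.resize(a[130:235,220:325],(400,400)),cv2.resize(b[135:205,240:310],(400,400))]))
E
```

```text
[ 0.3267  0.2217 -0.4352] [ 0.5982 -0.0437  0.151 ]
[-0.0747  1.0211  0.4103] [ 0.5979 -0.0429  0.1511]
[-1.3227  0.4897  0.238 ] [ 0.5979 -0.0424  0.1513]
[-0.0078  0.2756 -0.1717] [ 0.5979 -0.0422  0.1514]
[-0.3224  0.3031  0.5305] [ 0.5979 -0.0421  0.1515]
[ 1.4254  0.4448 -0.2496] [ 0.598  -0.0422  0.1515]
rot [array([0.0048, 0.0727, 0.0131]), array([   0.0205, -179.9273,   -0.0076])] shift [-0.0216  5.8542 -0.1117]
```

View pics/d3.png

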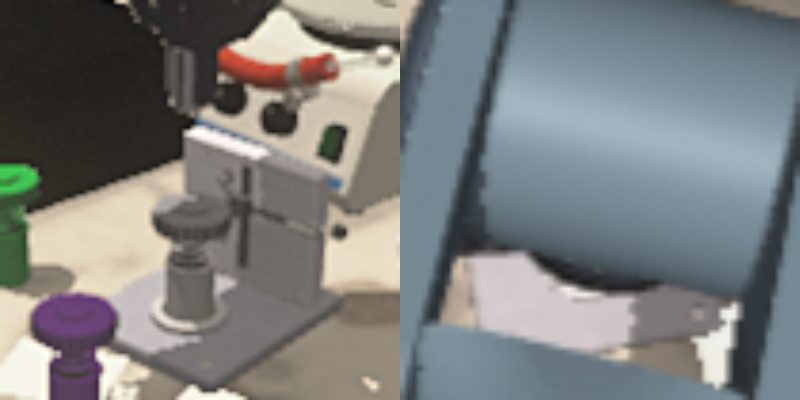

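Call:
servo_tool:
  series: [0, 0, 0, 0, 2, -0.1, 1, 0, 0, 0, 0, 4, -0.1, 1, 0, 0, 0, 0, 5, -0.1, 1, 0, 0, 0, 0, 5.5, -0.1, 1, 0, 0, 0, 0, 5.75, -0.1, 1, 0, 0, 0, 0, 5.85, -0.1, 1, 0, 0, 0, 0, 5.95, -0.1, 1, 0, 0, 0, 0, 6.05, -0.1, 1, 0, 0, 0, 0, 6.15, -0.1, 1, 0, 0, 0, 0, 6.25, -0.1, 1, 0, 0, 0, 0, 6.25, -0.1, 1, 0, 0, 0, 0, 6.25, -0.1, 1, 0, 0, 0, 0, 6.25, -0.1, 1]

```text
time: 4.7
tool_pos: [0.5989, -0.0446, 0.0893]
eef_rot: [-0.706, 0.706, 0.043, -0.043]
force: [0.5, 0.0, 2.1]
opening: -0.002
```

```bash
cat > f.py <<'E'
from h import *
import sys
F=[]
for _ in range(int(sys.argv[1])):
    eyes.snapshot("scene"); s=sense(); F.append([*s["force"],*s["tool_pos"]*1000])
F=np.array(F); print(s["time"],F.mean(0),F[:,2])
E
python3 f.py 5
```

```text
4.95 [  0.7353  -0.2366   2.216  598.7436 -44.5505  89.1224] [2.4042 2.1278 2.4444 2.21   1.8936]
```

Call:
servo_tool:
  series: [0, 0, 0, 0, 0.1, 0, 1, 0, 0, 0, 0, 0.2, 0, 1, 0, 0, 0, 0, 0.3, 0, 1, 0, 0, 0, 0, 0.3, 0, 1, 0, 0, 0, 0, 0.3, 0, 1]

```text
time: 5.37
tool_pos: [0.5986, -0.0445, 0.0859]
eef_rot: [-0.706, 0.706, 0.043, -0.043]
force: [0.7, 0.0, 2.5]
opening: -0.0
```

```bash
python3 f.py 3
```

```text
5.5167 [  1.2268  -0.8196   3.0145 598.5368 -44.4632  85.8973] [3.3847 2.9327 2.7259]
```

Call:
servo_tool:
  series: [0, 0, 0, 0, 0.1, 0, 1, 0, 0, 0, 0, 0.2, 0, 1, 0, 0, 0, 0, 0.3, 0, 1, 0, 0, 0, 0, 0.3, 0, 1, 0, 0, 0, 0, 0.3, 0, 1]

```text
time: 5.93
tool_pos: [0.5991, -0.0446, 0.0839]
eef_rot: [-0.706, 0.706, 0.044, -0.043]
force: [0.3, -0.2, 7.4]
opening: 0.001
```

```bash
python3 f.py 3
```

```text
6.0833 [  0.1753   0.0888   7.0132 599.1199 -44.6156  83.8851] [6.8754 7.6893 6.475 ]
```

Call:
servo_tool:
  series: [0, 0, 0, 0, 0.1, 0, 1, 0, 0, 0, 0, 0.2, 0, 1, 0, 0, 0, 0, 0.25, 0, 1, 0, 0, 0, 0, 0.25, 0, 1, 0, 0, 0, 0, 0.25, 0, 1]

```text
time: 6.5
tool_pos: [0.5994, -0.0447, 0.0822]
eef_rot: [-0.706, 0.706, 0.044, -0.043]
force: [-1.2, 1.0, 12.0]
opening: -0.001
```

```bash
python3 f.py 4
```

```text
6.7 [ -1.7408   0.0975  11.6212 599.3757 -44.6851  82.1939] [11.875  12.3093 11.3767 10.9236]
```

Call:
servo_tool:
  series: [0, 0, 0, 0, 0.1, 0, 1, 0, 0, 0, 0, 0.17, 0, 1, 0, 0, 0, 0, 0.17, 0, 1, 0, 0, 0, 0, 0.17, 0, 1]

```text
time: 7.03
tool_pos: [0.5997, -0.0448, 0.0811]
eef_rot: [-0.705, 0.706, 0.044, -0.042]
force: [-2.4, 0.7, 14.7]
opening: -0.001
```

```bash
python3 f.py 6
```

```text
7.3333 [ -2.3093   0.2796  14.4858 599.6788 -44.7661  81.1046] [14.6682 14.1997 15.0227 13.7074 14.7003 14.6162]
```

Call:
servo_tool:
  series: [0, 0, 0, 0, 0.03, 0, 1, 0, 0, 0, 0, 0.03, 0, 1, 0, 0, 0, 0, 0.03, 0, 1, 0, 0, 0, 0, 0.03, 0, 1, 0, 0, 0, 0, 0.03, 0, 1, 0, 0, 0, 0, 0.03, 0, 1, 0, 0, 0, 0, 0.03, 0, 1, 0, 0, 0, 0, 0.03, 0, 1, 0, 0, 0, 0, 0.03, 0, 1, 0, 0, 0, 0, 0.03, 0, 1, 0, 0, 0, 0, 0.03, 0, 1, 0, 0, 0, 0, 0.03, 0, 1]

```text
time: 8.33
tool_pos: [0.5997, -0.0448, 0.0809]
eef_rot: [-0.705, 0.706, 0.044, -0.042]
force: [-2.8, 1.0, 15.2]
opening: -0.003
```

```bash
python3 f.py 10
```

```text
8.8333 [ -2.7584   0.2934  14.976  599.7185 -44.7758  80.9098] [14.5134 14.5612 15.4466 15.2722 14.3463 14.8007 14.6006 15.262  15.6304
 15.3264]
```

Call:
servo_tool:
  series: [0, 0, 0, 0, -0.5, 0, 1, 0, 0, 0, 0, -1.5, 0, 1, 0, 0, 0, 0, -3, 0, 1, 0, 0, 0, 0, -5.5, 0, 1, 0, 0, 0, 0, -8, 0, 0, 0, 0, 0, 0, -10, 0, -1, 0, 0, 0, 0, -10, 0, -1]

```text
time: 9.42
tool_pos: [0.6004, -0.0449, 0.1827]
eef_rot: [-0.705, 0.707, 0.045, -0.041]
force: [0.2, -0.2, 0.6]
opening: 0.42
```

```bash
python3 - <<'E'
from h import *
ims=[]
for i in range(8): ims.append(eyes.snapshot("scene").astype(float))
im=np.mean(ims,0); np.save("loaded.npy",im)
for q in("pointer_tip","mark_edge","pointer"):
    for d in eyes.regions_of("scene",q)[:2]:
        ys,xs=np.nonzero(d["region"]); print(q,d["confidence"],np.round(d["rect"],1),xs.mean(),ys.mean())
print(sense()["tool_pos"],sense()["time"])
c=np.clip(im,0,255).astype(np.uint8)[165:215,255:320]
cv2.imwrite("pics/e4.png",cv2.resize(c,(780,600),interpolation=cv2.INTER_CUBIC))
E
```

```text
pointer_tip 0.47 [278.6 184.  291.2 192.9] 284.36206896551727 188.36206896551724
mark_edge 0.63 [294.8 190.  310.  192.3] 303.0 190.6949152542373
mark_edge 0.36 [281.4 187.4 288.4 189.6] 282.89473684210526 187.57894736842104
[ 0.5982 -0.0444  0.1777] 9.9667
```

View pics/e4.png

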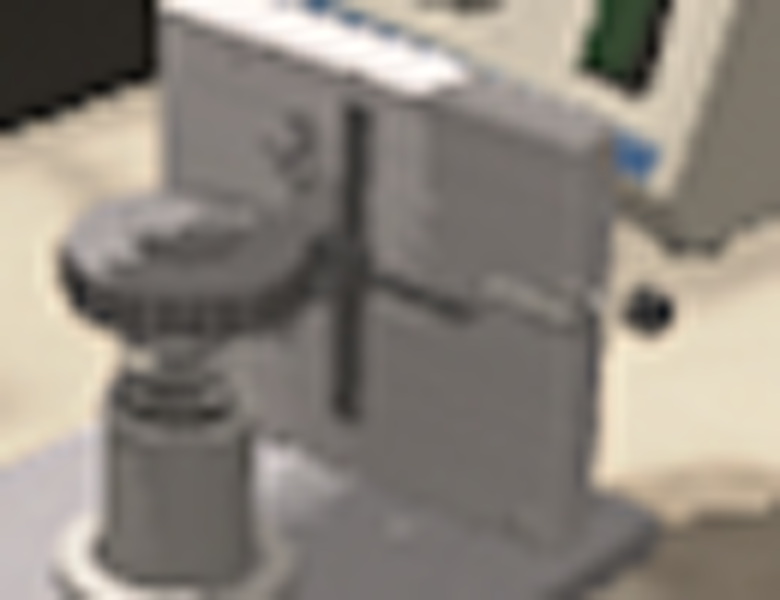

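```bash
python3 - <<'E'
from h import *
a=np.radians(7); ex=np.array([np.cos(a),np.sin(a),0]);ey=np.array([-ex[1],ex[0],0]); c=np.array([.5982,-.0435,0])
def onplane(u,v,X):
    o,w=ray("scene",u,v); P=o+w*((X-(o-c)@ex)/(w@ex)); return -(P-c)@ey*1000,P[2]*1000
for nm,im in(("before",cv2.imread("sceneraw0.png").astype(float)),("after",np.load("loaded.npy"))):
    g=im.mean(2)
    for u in(287,289,291,293,294,296,298,300,302):
        if u==287: print(nm)
        p=g[180:197,u]; print(u,p.astype(int))
for X in(.046,.050,.053):
    print(X,"tip",onplane(293.5,190.7,X),"mark",onplane(296,189.1,X),onplane(300,190.2,X),"colright top",onplane(255+605/12,165+145/12,X))
E
```

```text
before
287 [130 128 130 128 137 121 102 115 105 105 104 104 105 107 107 106 104]
289 [126 127 126 126 123 102  86 108 127 112 103 104 105 105 106 106 112]
291 [126 129 128 126 130 127  99  97 123 128 116 104 106 104 104 106 105]
293 [125 127 128 127 128 122 114  89  99 129 129 123 112 105 106 106 105]
294 [126 129 128 127 128 129 125  96  93 114 118 128 118 104 107 104 106]
296 [128 128 129 127 128 127 126 128 206 195 101 115 120 120 119 111 105]
298 [130 127 128 129 129 128 124 121 159 215 179 108 116 104 106 106 107]
300 [132 129 128 128 130 129 126 137 134 147 183 146  96 112 106 108 107]
302 [125 124 121 121 120 119 116 110 172 168 167 167  86 103 107 108 108]
after
287 [133 131 130 130 129 129 130 110  72  92 118 112 105 107 108 107 106]
289 [131 131 125 124 126 119 115 119 101  64  95 118 109 105 107 107 107]
291 [107 114 114 107 108 111 111 108 108  90  71  95 109 107 106 107 108]
293 [109 110 110 109 109 109 109 109 111 103  77  78 101 108 106 107 107]
294 [109 110 111 110 110 109 110 109 104 103  91  89 107 108 107 107 107]
296 [110 110 111 111 110 109 109 110 131 123 100 11
[... 386 characters left out ...]
(np.float64(52.145741613108456), np.float64(74.35109494474106)) colright top (np.float64(64.08620213480765), np.float64(111.0072132418421))
0.05 tip (np.float64(31.356119015450947), np.float64(64.24433164058236)) mark (np.float64(38.11505334842166), np.float64(70.7687026841573)) (np.float64(49.398992979348286), np.float64(71.88845650704)) colright top (np.float64(61.417635060157274), np.float64(108.78458501766453))
0.053 tip (np.float64(29.208030539586492), np.float64(62.36005889864693)) mark (np.float64(35.99994014675119), np.float64(68.91626083648816)) (np.float64(47.33893150402819), np.float64(70.04147767876422)) colright top (np.float64(59.416209754169614), np.float64(107.1176138495314))
```

```bash
python3 - <<'E'
from h import *
print("mark tri",tri((301,190.4),(289,153.9)))
move((.598,-.0435,.060),97)
print(sense()["opening"])
E
```

```text
mark tri (array([ 0.655 , -0.0857,  0.0704]), np.float64(0.004204734166372101))
rot [array([-0.0196, -0.022 , -0.0515]), array([  0.0809, 179.978 ,  -0.0308])] shift [ 0.0017 11.7723  0.0873]
0.9990960955662428
```

The mark is at z ≈ 70 mm and the pointer at ≈ 65 mm, so the spring is weak and goes in the dish. Next I grasp the cap.

Call:
servo_tool:
  series: [0, 0, 0, 0, 3, 0.1, -1, 0, 0, 0, 0, 6, 0.1, -1, 0, 0, 0, 0, 8, 0.1, -1, 0, 0, 0, 0, 10, 0.1, -1, 0, 0, 0, 0, 11.3, 0.1, -1, 0, 0, 0, 0, 11.8, 0.1, -1, 0, 0, 0, 0, 11.8, 0.1, -1, 0, 0, 0, 0, 11.8, 0.1, -1]

```text
time: 10.63
tool_pos: [0.599, -0.0436, 0.0611]
eef_rot: [-0.706, 0.706, 0.043, -0.043]
force: [-0.1, 0.0, 1.2]
opening: 0.999
```

```bash
python3 - <<'E'
from h import *
a=eyes.snapshot("scene"); s=sense(); print(s["tool_pos"],s["force"],s["time"])
cv2.imwrite("pics/f5.png",cv2.resize(a[140:230,225:320],(760,720),interpolation=cv2.INTER_CUBIC)[:600])
E
```

```text
[ 0.5994 -0.0437  0.0617] [0.524  0.0085 0.4271] 10.6833
```

View pics/f5.png

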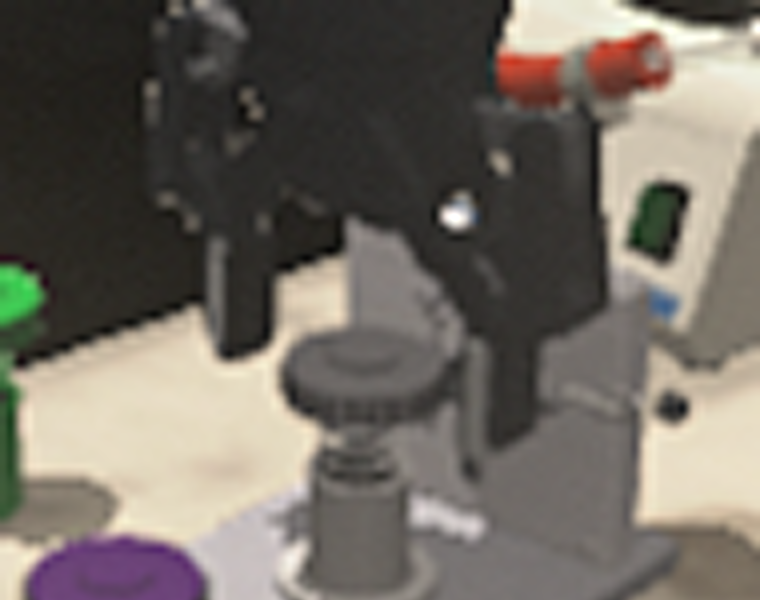

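The fingers stand on either side of the cap (cap at px 365,370 in the crop). I'll lower 5 mm and close.

Call:
servo_tool:
  series: [0, 0, 0, 0, 0.5, 0, -1, 0, 0, 0, 0, 0.5, 0, 1, 0, 0, 0, 0, 0.5, 0, 1, 0, 0, 0, 0, 0.5, 0, 1, 0, 0, 0, 0, 0.5, 0, 1, 0, 0, 0, 0, 0.5, 0, 1, 0, 0, 0, 0, 0.5, 0, 1, 0, 0, 0, 0, 0.5, 0, 1]

```text
time: 11.35
tool_pos: [0.5985, -0.0435, 0.0556]
eef_rot: [-0.706, 0.706, 0.043, -0.043]
force: [-0.2, -0.4, 1.3]
opening: 0.515
```

Call:
servo_tool:
  series: [0, 0, 0, 0, 0, 0, 1, 0, 0, 0, 0, 0, 0, 1, 0, 0, 0, 0, -0.3, 0, 1, 0, 0, 0, 0, -0.8, 0, 1, 0, 0, 0, 0, -1.5, 0, 1, 0, 0, 0, 0, -2.5, 0, 1, 0, 0, 0, 0, -4, 0, 1, 0, 0, 0, 0, -6, 0, 1, 0, 0, 0, 0, -8, 0, 1, 0, 0, 0, 0, -9.5, 0, 1, 0, 0, 0, 0, -10, 0, 1, 0, 0, 0, 0, -10, 0, 1, 0, 0, 0, 0, -10, 0, 1]

```text
time: 12.43
tool_pos: [0.5981, -0.0434, 0.1552]
eef_rot: [0.706, -0.706, -0.043, 0.043]
force: [-0.7, 0.3, -2.0]
opening: 0.514
```

```bash
python3 - <<'E'
from h import *
a=eyes.snapshot("scene"); s=sense(); print(s["tool_pos"],s["force"],s["time"],s["opening"])
cv2.imwrite("pics/g6.png",cv2.resize(a[130:310,210:350],(467,600),interpolation=cv2.INTER_CUBIC))
move((.482,-.231,.17),97)
E
```

```text
[ 0.5976 -0.0433  0.1543] [ 0.9301 -0.423  -0.541 ] 12.4833 0.5207220637073505
rot [array([-0.0383, -0.0208, -0.0954]), array([  0.1499, 179.9791,  -0.0602])] shift [-13.7566  -1.5597 -17.2291]
```

View pics/g6.png

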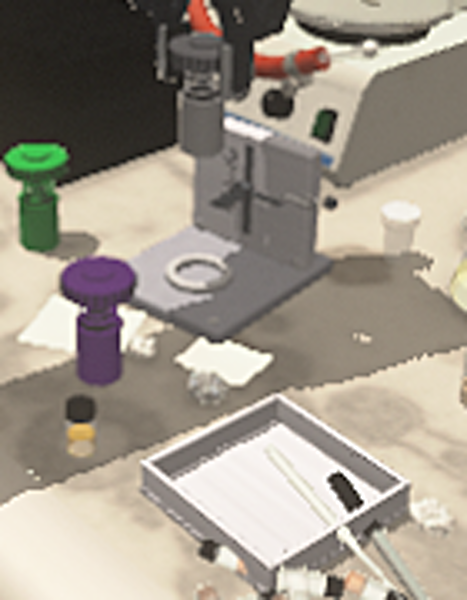

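The spring is out and hangs upright in the jaws. I'll carry it to the clear near-left part of the dish, away from the stick and the black piece lying in it.

Call:
servo_tool:
  series: [0, 0, 0, -1, 0, -1, 1, 0, 0, 0, -3, 0, -3, 1, 0, 0, 0, -5, 0, -5, 1, 0, 0, 0, -7.2, 0, -7.2, 1, 0, 0, 0, -9.5, 0, -9.4, 1, 0, 0, 0, -11.7, 0, -11.6, 1, 0, 0, 0, -13.5, 0, -13.4, 1, 0, 0, 0, -14.8, 1, -14.7, 1, 0, 0, 0, -15.5, 2, -15.4, 1, 0, 0, 0, -15.5, 3.5, -15.4, 1, 0, 0, 0, -15.5, 5, -15.4, 1, 0, 0, 0, -15.5, 6, -15.4, 1, 0, 0, 0, -15.5, 6, -15.4, 1, 0, 0, 0, -15.5, 6, -15.4, 1, 0, 0, 0, -15.5, 6, -15.4, 1]

```text
time: 13.73
tool_pos: [0.4636, -0.2152, 0.0957]
eef_rot: [-0.706, 0.706, 0.043, -0.043]
force: [0.1, 0.0, -1.7]
opening: 0.517
```

```bash
python3 - <<'E'
from h import *
a=eyes.snapshot("scene"); s=sense(); print(s["tool_pos"],s["force"],s["time"],s["opening"])
cv2.imwrite("pics/g7.png",cv2.resize(a[130:320,210:370],(505,600),interpolation=cv2.INTER_CUBIC))
move((.462,-.215,.046),97)
E
```

```text
[ 0.4638 -0.2154  0.0961] [ 0.9356 -0.2091 -1.306 ] 13.7833 0.5150601472820312
rot [array([0.0576, 0.0087, 0.0574]), array([   0.0902, -179.9913,   -0.0904])] shift [-0.1788  5.0054  0.0623]
```

View pics/g7.png

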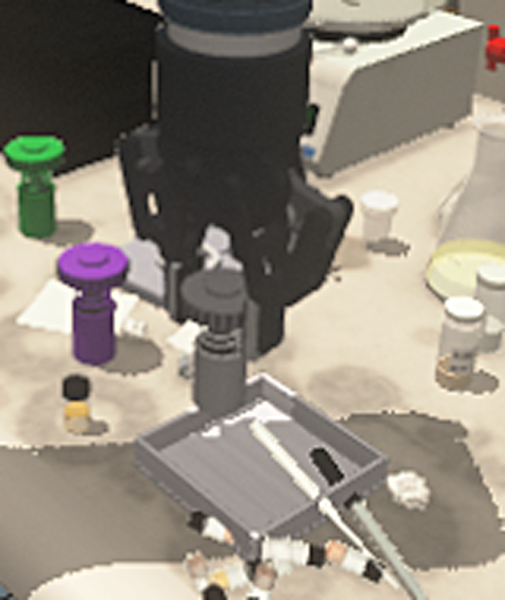

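It hangs upright over the dish at crop (220,380). Lowering.

Call:
servo_tool:
  series: [0, 0, 0, -0.1, 1, 0, 1, 0, 0, 0, -0.1, 2, 0, 1, 0, 0, 0, -0.1, 3, 0, 1, 0, 0, 0, -0.1, 3.8, 0, 1, 0, 0, 0, -0.1, 4.3, 0, 1, 0, 0, 0, -0.1, 4.6, 0, 1, 0, 0, 0, -0.1, 4.8, 0, 1, 0, 0, 0, -0.1, 4.9, 0, 1, 0, 0, 0, -0.1, 4.9, 0, 1, 0, 0, 0, -0.1, 4.9, 0, 1]

```text
time: 14.62
tool_pos: [0.4624, -0.2155, 0.0466]
eef_rot: [-0.706, 0.706, 0.043, -0.043]
force: [0.3, -0.3, -1.2]
opening: 0.518
```

```bash
python3 f.py 4
```

```text
14.8167 [  -0.2307   -0.1247   -0.9135  462.4268 -215.4524   46.6659] [-1.3306 -0.7801 -0.506  -1.0374]
```

Call:
servo_tool:
  series: [0, 0, 0, 0, 0.1, 0, 1, 0, 0, 0, 0, 0.15, 0, 1, 0, 0, 0, 0, 0.15, 0, 1, 0, 0, 0, 0, 0.15, 0, 1]

```text
time: 15.15
tool_pos: [0.4625, -0.2155, 0.0451]
eef_rot: [-0.706, 0.706, 0.043, -0.043]
force: [-1.1, -0.5, 2.5]
opening: 0.516
```

```bash
python3 f.py 5
```

```text
15.4 [   0.0708    0.0148    1.5183  462.4133 -215.4681   45.0266] [0.8469 1.2578 2.1742 1.4131 1.8996]
```

Call:
servo_tool:
  series: [0, 0, 0, 0, 0, 0, 0, 0, 0, 0, 0, 0, 0, -0.3, 0, 0, 0, 0, 0, 0, -0.6, 0, 0, 0, 0, 0, 0, -1, 0, 0, 0, 0, 0, 0, -1, 0, 0, 0, 0, 0, 0, -1, 0, 0, 0, 0, 0, 0, -1, 0, 0, 0, 0, -1, 0, -1, 0, 0, 0, 0, -3, 0, -1, 0, 0, 0, 0, -6, 0, -1, 0, 0, 0, 0, -10, 0, -1, 0, 0, 0, 0, -14, 0, -1, 0, 0, 0, 0, -16, 0, -1, 0, 0, 0, 0, -16, 0, -1, 0, 0, 0, 0, -16, 0, -1]

```text
time: 16.65
tool_pos: [0.4629, -0.2158, 0.207]
eef_rot: [-0.705, 0.707, 0.044, -0.042]
force: [-1.6, 0.2, -0.3]
opening: 0.999
```

```bash
python3 - <<'E'
from h import *
a=eyes.snapshot("scene"); s=sense(); print(s["tool_pos"],s["force"],s["time"],s["opening"])
cv2.imwrite("pics/h8.png",cv2.resize(a[150:320,210:370],(565,600),interpolation=cv2.INTER_CUBIC))
E
```

```text
[ 0.462  -0.2151  0.2049] [ 0.1743  0.3674 -0.8475] 16.7 1.0052443374850903
```

View pics/h8.png

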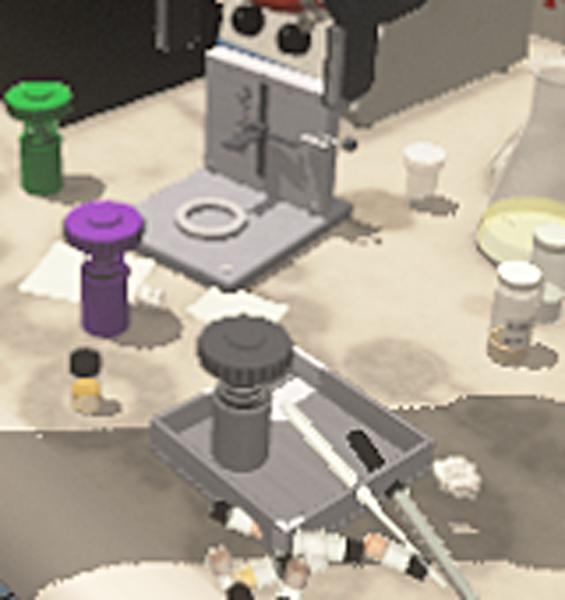

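The spring stands upright in the dish (crop 243,400), clear of the stick, and the gripper touches nothing.

```bash
python3 -c "
from h import *
print(workorder.sign_off())"
```

```text
the job is handed in; nothing more can be done
None
```

The spring tested weak, so I set it down upright in the square dish and handed the job in at about 16.7 s of the 51 s allowed.

- **Press:** I pressed the cap straight down in small steps and held it for about 1.7 s. The load averaged 14.98 N, with readings from 14.3 to 15.6 N, and no reading came near 20 N.
- **Reading:** After release the pointer stood at about 65 mm and the mark at about 70 mm. The two mark estimates, from two camera views and from the scene view alone, agreed to about 1–2 mm. The two-view rays missed each other by 4 mm. Even allowing for how far each part might stand off the column, the pointer stayed at least 2 mm below the mark.
- **Placing:** I lifted the spring out by its cap and set it in a clear part of the dish until light contact (about 1.5 N). The last picture shows it upright and clear of the things already lying in the dish, with the open gripper well above it. In that view the other things looked undisturbed. I did not re-measure the pointer after lifting the spring out.

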